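# Seat the guide plate on the punching jig

### The arm

A 7-joint arm with a two-finger parallel gripper is mounted at the origin on a cart in front of the work surface, level with it; the furniture and walls round the work are solid. World frame = base frame: x ahead of the robot, y to its left, z up, the work surface at z = 0. Lengths are in m, angles in degrees, forces in N, time in s.
With the tool pointing down it reaches from about 0.35 to 0.9 m from the base axis. Payload 19.9 kg.
Tool frame: the origin (TCP) lies on the centre line of the jaws, within the pads' length; the fingertips stand 17 mm ahead of it and the grasp point (between the pads) lies 2 mm behind it; z points along the fingers, y is the line along which they close (so a half turn about z gives the same grasp; the last joint's range is limited). The gripper opens to 94 mm and grips with 3 to 60 N. Pads are 16 mm wide; open, the fingers measure 119 mm over their backs; the gripper's body (75 mm by 177 mm) begins 78 mm behind the grasp point.
Start: joints at [67.466, 23.915, -0.59, 92.452, 0.269, 63.638, -3.037], TCP at [0.215, -0.587, 0.222] pointing down, gripper open.
Joint ranges: [-161.28, 161.28], [-22.2, 115.67], [-73.04, 71.86], [3.21, 147.25], [-68.34, 248.33], [10.77, 114.83], [-161.83, 161.83]. Speed limits (degrees/s): [108.29, 108.29, 136.94, 136.94, 172.46, 172.46, 172.46].

### API

Orientations are given as a 3x3 rotation matrix whose columns are the frame's x, y, z axes.
In Python, from workcell import bot gives the robot as it stands. Calls block until the motion is done:
- bot.goto(position, orientation): joint-space move of the TCP to a pose.
- bot.move_l(position, frame=None, feed=0.15): straight line of the TCP; frame=None keeps the orientation; feed is the mean speed in m/s.
- bot.move_j(angles): joint-space move.
- bot.move_gripper(opening, effort=None): opening from 0.0 (shut) to 1.0 (fully open); effort is the grip in N (None keeps the last); returns when the fingers have stopped.
- bot.pause(seconds).
- bot.solve_ik(position, orientation): joint angles nearest the present ones, or None.
- bot.get_state(): the state.
- bot.capture(name): name is "scene" or "top"; returns (picture, depth): 384x512x3 uint8, blue, green, red; 384x512 float32, m along the optical axis (not along the pixel's ray), 0 where there is no reading.
- bot.get_calibration(name): a dict with "intrinsics" (3x3 intrinsics, pixels), "distortion" ([k1, k2, p1, p2, k3] as OpenCV has them; the pictures are not rectified), "R" (3x3) and "t" (3): a world point X has camera coordinates R X + t. Camera axes: x right, y down, z forward; pixel columns grow to the right and rows downward; lengths in m; the calibration is good to about 2 mm. A picture is of the moment at which its call begins. get_calibration takes no time and is no camera call.
A pose or a line that the arm cannot do raises bot.MotionError and nothing moves.
- bot.hand_in(): hands the job in; it is judged then, once.
The state is a dict: "time": time; "joints": joint angles; "joint_velocities": joint speeds; "tau": joint torques, N m; "tcp_pos": TCP position; "ee_rot": TCP orientation; "ft_force": force on the tool from outside, world axes, zero at the start; "wrist_torque": the same for the moment, N m; "grip_width": opening from 0.0 (shut) to 1.0 (fully open); "finger_force": force on a finger pad.
Only numpy, scipy, OpenCV 4.12 (cv2) and the standard library are available. Lean on these libraries where they do the work, as an engineer would, in place of code of your own. Each camera call takes 0.05 s, during which the arm holds its last target. There are 200 camera calls.

### The job

Fit the loose steel guide plate onto the punching jig: pick it up by its upright grip, lower it squarely over the tall rod, and turn it gently about the rod until its slot finds the short stop pin and the plate settles fully home, flat on the jig's three rest buttons; then let go. Lower it in the hand rather than dropping it, do not force it against the rod, pin or buttons, and leave the other things on the bench where they are.

Things in the scene. Friction and masses are not known exactly. Their poses are not given: they have to be found in the camera images.
- guide_plate: Loose drilled steel plate, 0.3 to 0.5 kg, flat on the bench, grip up. Origin: on the bore axis at the underside, z up. 10 mm thick, x -36 to +50 mm, y +-36 mm; square hub 30 x 30 mm up to z 32 mm. Round bore of 16.2 mm right through plate and hub. An arm 28 mm wide, 10 mm thick reaches back to x -84 mm. Fully home, its underside lies on the jig's rest buttons, 16 mm above the bench.
- plate_grip (a point): Middle of the plate's grip, an upright dark rib on the arm at x = -62 mm, y = 0, z = 42 mm of the plate: 30 mm long (plate x), 12 mm thick (plate y), from 10 to 57 mm above the underside; pinched across y from above. Axes as the plate.
- plate_slot (a point): Centre of the slot through the plate, at x = +30 mm, y = 0 of the plate, at the underside: 15 mm long in x (away from the bore), 11 mm wide in y. Axes as the plate.
- jig: Fixed punching jig, placed and turned differently each run. Origin: on the rod axis at the bench surface, z up. Steel base 130 (x) x 110 (y) x 13 mm; three domed rest buttons on it, tops 16 mm above the bench. A domed stop pin, 8 mm thick, top 30 mm above the bench, stands 30 mm from the rod axis, clamped firmly in an arc slot anywhere within 0.6 rad either side of the jig's +x: not measured.
- rod_tip (a point): Top of the jig's upright round rod, on its axis, 116 mm above the bench. Rod diameter 14 mm; the last 14 mm taper to a blunt nose 3 mm wide. Axes as the jig. On the rod, the plate stops on the pin 30 mm above the bench, at whatever turn, until its slot is over the pin.
- punch: Bystander: steel punch, 121 x 16 mm, lying on the bench. Origin at the centre of its underside.
- bolt_tin: Bystander: rusty open tin, 75 mm across, 60 mm high. Origin at the centre of its underside.
- horseshoe: Bystander: horseshoe, 132 x 146 x 19 mm, lying flat. Origin at the centre of its underside.
- match_tin: Bystander: flat brass tin, 42 x 64 x 18 mm. Origin at the centre of its underside.
Mind the look-alikes: they are no part of the job. What is shaped like the guide_plate but red is not meant.

How it is judged (in metres and radians):
On the way:
1. the plate is threaded on the rod, level, its underside at least 20 mm below the rod's top (horizontal distance between guide_plate and jig below 0.004 m and z of guide_plate in the frame of jig between 0.022 and 0.096 m and angle between guide_plate's own z axis and vertical below 0.15 rad), for 0.1 s.
At the end, for the whole second after the job is handed in: The guide plate is on the rod (bore within 4 mm of the rod axis), fully home with its underside within 2.5 mm of the tops of the rest buttons, flat within 0.05 rad, and at rest, let go (horizontal distance between guide_plate and jig below 0.004 m and z of guide_plate in the frame of jig below 0.0185 m and angle between guide_plate's own z axis and vertical below 0.05 rad and linear speed of guide_plate below 0.02 m/s); the robot touches nothing.
It fails at once if the plate is forced or dropped onto the jig (more than 40 N between them) (contact force between guide_plate and jig above 40 N).
It fails at once if a bystander is moved by more than 20 mm (distance of any of punch, bolt_tin, horseshoe, match_tin from where it was at the start of the episode above 0.02 m).
It also fails if it takes over 72 s, if anything falls off the work surface, if the arm or the gripper's body presses on something with over 40 N, if the wrist force passes 120 N, or if a joint passes its speed limit or range.

## Working session

There is one attempt and no reset: what is moved stays moved. The work goes in short steps, each a Python script; the robot and the scene stay as the last script left them, time stands still between calls to the robot, and variables do not carry over. Pictures are saved under pics/ and viewed, at most 10 in all, crops included, and the job is handed in when it is done.

```bash
mkdir -p pics; ls; python3 - <<'E'
from workcell import bot
import cv2,numpy as np
for n in("scene","top"):
    p,d=bot.capture(n); cv2.imwrite(f"pics/{n}0.png",p); np.save(f"{n}0.npy",d)
    c=bot.get_calibration(n); print(n,c["intrinsics"],c["distortion"],-c["R"].T@c["t"],c["R"])
s=bot.get_state();print(s["time"],s["ft_force"],s["ee_rot"])
E
```

```text
pics
scene [[429.59032266   0.         253.97806806]
 [  0.         429.59032266 195.19111525]
 [  0.           0.           1.        ]] [-0.0280577  0.         0.         0.         0.       ] [-0.0114508   0.89470283  1.2248869 ] [[-0.88613951 -0.46317405 -0.01505234]
 [-0.30758947  0.6121506  -0.72846439]
 [ 0.3466201  -0.64089113 -0.68491829]]
top [[430.25697114   0.         263.77247556]
 [  0.         430.25697114 183.10253641]
 [  0.           0.           1.        ]] [-0.06812775  0.          0.          0.          0.        ] [-0.44254964 -0.06853576  1.48606818] [[-0.08409426 -0.99645648  0.00162175]
 [-0.79733825  0.0663137  -0.5998785 ]
 [ 0.59764527 -0.05173943 -0.80008947]]
0.1 [0.3094293  0.33053784 0.5994521 ] [[ 9.38751844e-01  3.44593652e-01 -4.35318765e-04]
 [ 3.44593921e-01 -9.38751322e-01  9.92602562e-04]
 [-6.66115239e-05 -1.08181569e-03 -9.99999413e-01]]
```

View pics/scene0.png

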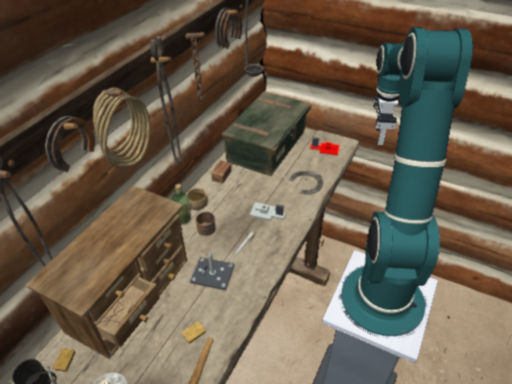

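View pics/top0.png

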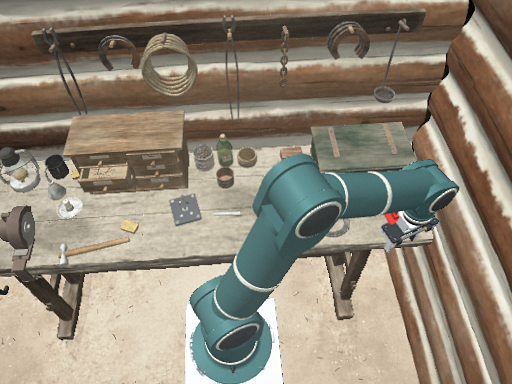

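The scene view shows two plate-shaped things: a grey steel one at about (265,210), with its dark rib at (279,211), and a red one at about (328,148). The grey one fits the description and the red one is the look-alike. The jig is at (212,272), with its rod in front at about (211,262). I'll confirm with one enlarged crop.

```bash
cat > h.py <<'E'
import cv2,numpy as np
from workcell import bot
def ray(n,uv):
    c=bot.get_calibration(n); q=cv2.undistortPoints(np.array(uv,float).reshape(-1,1,2),c["intrinsics"],np.array(c["distortion"])).reshape(-1,2)
    d=np.c_[q,np.ones(len(q))]@c["R"]; return -c["R"].T@c["t"],d
def onz(n,uv,z):
    o,d=ray(n,uv); return o+d*((z-o[2])/d[:,2])[:,None]
def cloud(n,dep):
    v,u=np.mgrid[:384,:512]; o,d=ray(n,np.c_[u.ravel(),v.ravel()]); return (o+d*dep.reshape(-1,1)).reshape(384,512,3)
def proj(n,P):
    c=bot.get_calibration(n); return cv2.projectPoints(np.array(P,float).reshape(-1,3),cv2.Rodrigues(c["R"])[0],c["t"],c["intrinsics"],np.array(c["distortion"]))[0].reshape(-1,2)
E
python3 - <<'E'
from h import *
p=cv2.imread("pics/scene0.png"); d=np.load("scene0.npy")
a=cv2.resize(p[190:295,180:300],None,fx=5,fy=5,interpolation=cv2.INTER_CUBIC)
b=cv2.resize(p[130:165,305:345],None,fx=5,fy=5,interpolation=cv2.INTER_CUBIC)
im=np.zeros((525,800,3),np.uint8); im[:,:600]=a; im[:175,600:]=b
cv2.imwrite("pics/c1.png",im)
print(onz("scene",[[265,210],[279,211],[212,272],[328,148],[245,242],[205,222],[307,182],[194,331]],0.01).round(3))
C=cloud("scene",d)
for r in range(204,219,2): print(r,(C[r,248:290:2,2]*1000).astype(int))
E
```

```text
[[ 0.524 -0.186  0.01 ]
 [ 0.472 -0.206  0.01 ]
 [ 0.553  0.169  0.01 ]
 [ 0.444 -0.682  0.01 ]
 [ 0.516 -0.003  0.01 ]
 [ 0.703 -0.022  0.01 ]
 [ 0.44  -0.416  0.01 ]
 [ 0.485  0.387  0.01 ]]
204 [ 1 -1 -1  7 11  7  9 33 -4 -2 -3  0  0  1  0  1 -3 -5 -2  0  0]
206 [-3 -2  4  3  9  7 32 29 22 30 34  5  6 -6 50 52 53 53 -6 -4  0]
208 [ 1 -6  4  7  8  5 30 30 14 37 15  5  7  2 45 46 47 49 -1 -2 -6]
210 [-4 -4  3  7 -4  6 19 26 32 26 13 14 11  4 34 31 38 42 -2 -1 -4]
212 [  0  10  10   2   5   7   7  15  18  26   8  10   5   9  27  24  28  28
  -4   0 -10]
214 [ 5 12  6  7 14  9 11 11  5 13  4 14  6  3 11 12 22 18  7  1 -2]
216 [-4 -3  8  5  8 10 13  8 11 11  8  7  3  5  7  2 14  7  0 -5 -1]
218 [-2 -5 -5  0  3  0 -4  0  9  3 12  8 -3 -2 -7 -2  3  6  1 -2 -3]
```

View pics/c1.png

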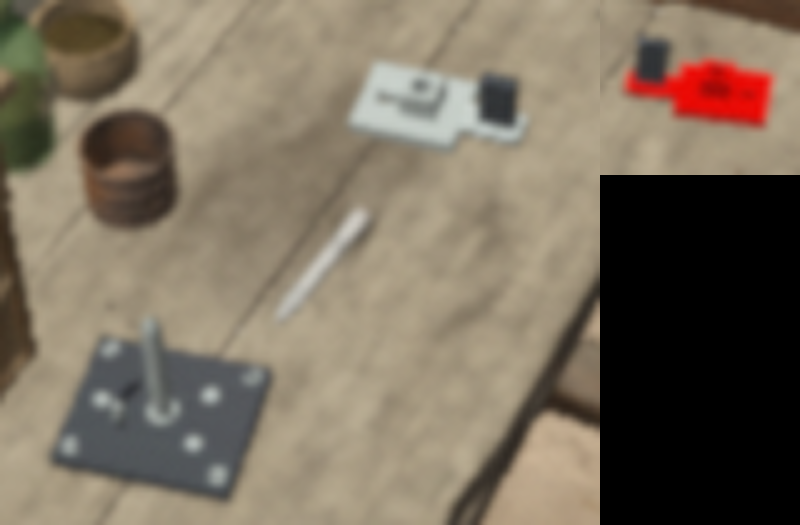

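The crop confirms it: the grey plate has its bore/hub at about scene (264,207), its dark rib at (279,209) and its slot towards the left. The red one is not meant. On the jig, the rod base is at about (212,272), with the tip at (210,254). The pin is left of the rod at about (204,271), and the buttons are at (200,270), (222,269) and (219,278).

```bash
python3 - <<'E'
from h import *
p=cv2.imread("pics/scene0.png"); d=np.load("scene0.npy"); C=cloud("scene",d)
t=cv2.imread("pics/top0.png")
def big(m):
    cs,_=cv2.findContours(m.astype(np.uint8),cv2.RETR_EXTERNAL,cv2.CHAIN_APPROX_NONE); return max(cs,key=cv2.contourArea)[:,0]
def win(m,x0,x1,y0,y1):
    o=np.zeros_like(m); o[y0:y1,x0:x1]=m[y0:y1,x0:x1]; return o
hsv=cv2.cvtColor(p,cv2.COLOR_BGR2HSV); S,V=hsv[...,1].astype(int),hsv[...,2]
# plate
m=win((S<35)&(V>110),240,292,198,225); c=big(m); print("plate px",cv2.boundingRect(c))
w=onz("scene",c,.01)[:,:2]; print("box",cv2.minAreaRect((w*1000).astype(np.float32)))
g=win((V<90)&(C[...,2]>.015),270,290,198,220); print("grip px",np.argwhere(g).mean(0)[::-1],g.sum())
gt=win((V<90)&(C[...,2]>.045),270,290,198,220); print("griptop",(C[gt].mean(0)),np.argwhere(gt).min(0),np.argwhere(gt).max(0))
print("grip cloud",C[g].min(0),C[g].max(0),np.median(C[g],0))
# jig
for n,im,wd in(("scene",p,(185,240,250,295)),("top",t,(160,208,185,232))):
    h=cv2.cvtColor(im,cv2.COLOR_BGR2HSV); m=win((h[...,2]<115)&(h[...,1]<80),*wd).astype(np.uint8)
    m=cv2.morphologyEx(m,cv2.MORPH_CLOSE,np.ones((3,3))); c=big(m)
    w=onz(n,c,.013)[:,:2]; r=cv2.minAreaRect((w*1000).astype(np.float32)); print(n,r, cv2.boundingRect(c))
b=cv2.resize(t[185:232,158:212],None,fx=7,fy=7,interpolation=cv2.INTER_CUBIC)
a=cv2.resize(p[245:295,185:240],None,fx=7,fy=7,interpolation=cv2.INTER_CUBIC)
im=np.zeros((350,770,3),np.uint8); im[:,:385]=a; im[:329,385:763]=b; cv2.imwrite("pics/c2.png",im)
E
```

```text
plate px (249, 202, 37, 19)
box ((510.6065368652344, -182.86073303222656), (137.7469482421875, 88.86691284179688), 11.299555778503418)
grip px [279.16666667 209.68518519] 54
griptop [ 0.46406849 -0.18624611  0.05110876] [206 276] [209 282]
grip cloud [ 0.45069895 -0.19244708  0.01649885] [ 0.47629022 -0.17903528  0.05893108] [ 0.46297808 -0.18584129  0.04061153]
scene ((550.7628173828125, 168.09750366210938), (130.19007873535156, 128.2899932861328), 14.164727210998535) (190, 256, 44, 34)
top ((672.2939453125, 228.8577880859375), (68.82547760009766, 15.901554107666016), 85.2545166015625) (164, 185, 17, 4)
```

View pics/c2.png

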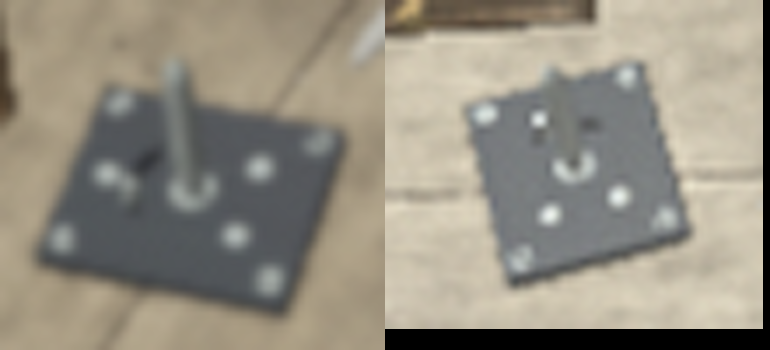

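Enlarged, the jig shows rod tips at scene crop (175,62) and top crop (551,70), with the collar ring at (193,190) and (574,163). The buttons are the white dots, and the pin is at about (125,180) in the scene crop. I'll convert these to positions.

```bash
python3 - <<'E'
from h import *
def S(l): return (np.array(l,float)+.5)/7-.5+[185,245]
def T(l): return (np.array(l,float)+.5)/7-.5+[158,185]-[55,0]
print("S tip",onz("scene",S([[175,62]]),.116),"ring",onz("scene",S([[193,188]]),.014))
print("T tip",onz("top",T([[551,70]]),.116),"ring",onz("top",T([[574,163]]),.014))
print("S btn",onz("scene",S([[107,173],[260,168],[236,236]]),.016).round(4))
print("T btn",onz("top",T([[540,120],[619,197],[549,214]]),.016).round(4))
print("S pin",onz("scene",S([[123,178]]),.030),onz("scene",S([[135,205]]),.013))
cs=onz("scene",S([[108,85],[347,130],[285,312],[38,260]]),.013)[:,:2]; ct=onz("top",T([[470,105],[642,62],[690,235],[512,285]]),.013)[:,:2]
for c in(cs,ct):print(c.round(3).tolist(),c.mean(0),np.linalg.norm(c-np.roll(c,-1,0),axis=1))
# plate features, scene crop c1 (x5, origin 180,190)
A=lambda l:(np.array(l,float)+.5)/5-.5+[180,190]
print("bore",onz("scene",A([[424,85]]),.032),"plate corners",onz("scene",A([[372,62],[349,127],[455,147]]),.01).round(4),"griptop",onz("scene",A([[500,77]]),.057),"slot",onz("scene",A([[385,97]]),.01))
E
```

```text
S tip [[0.55073935 0.17181087 0.116     ]] ring [[0.55217478 0.1692937  0.014     ]]
T tip [[0.55173448 0.16901812 0.116     ]] ring [[0.55736293 0.17119405 0.014     ]]
S btn [[0.5943 0.1821 0.016 ]
 [0.5279 0.1448 0.016 ]
 [0.5173 0.1856 0.016 ]]
T btn [[0.5883 0.1918 0.016 ]
 [0.5301 0.1441 0.016 ]
 [0.5216 0.1845 0.016 ]]
S pin [[0.57860275 0.18937961 0.03      ]] [[0.57279646 0.19057643 0.013     ]]
[[0.626, 0.133], [0.502, 0.103], [0.475, 0.211], [0.597, 0.24]] [0.55002985 0.1716531 ] [0.12717675 0.11179483 0.12574334 0.11049388]
[[0.605, 0.234], [0.628, 0.132], [0.502, 0.103], [0.477, 0.205]] [0.55302201 0.16866684] [0.10476026 0.12873898 0.10474528 0.13121191]
bore [[ 0.52512585 -0.18177841  0.032     ]] plate corners [[ 0.5846 -0.2064  0.01  ]
 [ 0.5667 -0.1331  0.01  ]
 [ 0.4828 -0.1512  0.01  ]] griptop [[ 0.46527678 -0.19352811  0.057     ]] slot [[ 0.55673936 -0.17546902  0.01      ]]
```

The jig rod is at about (0.552, 0.170), with jig yaw about 13.6°. The pin lies at about 36° world from the rod, and the top-view blob at crop (540,120) agrees with it at z = 30 mm. The plate bore is at (0.525, -0.182) with yaw about 12°, which puts the grip at (0.4645, -0.195). Next is the grasp.

```bash
cat >> h.py <<'E'
def R(deg):
    c,s=np.cos(np.radians(deg)),np.sin(np.radians(deg)); return np.array([[c,s,0],[s,-c,0],[0,0,-1.]])
def st(tag=""):
    s=bot.get_state(); print(tag,"t%.1f"%s["time"],s["tcp_pos"].round(4) if hasattr(s["tcp_pos"],"round") else s["tcp_pos"],"F",np.round(s["ft_force"],1),"M",np.round(s["wrist_torque"],2),"g%.3f"%s["grip_width"],"ff",np.round(s["finger_force"],1)); return s
E
python3 - <<'E'
from h import *
g=[.4645,-.195]
bot.goto(g+[.15],R(12)); st("above")
p,d=bot.capture("scene"); cv2.imwrite("pics/above.png",p)
p,d=bot.capture("top"); cv2.imwrite("pics/above_t.png",p)
bot.move_l(g+[.041],feed=.12); st("down")
bot.move_gripper(0,effort=50); st("grip")
bot.move_l(g+[.10],feed=.1); st("lift")
bot.move_l(g+[.25],feed=.25); st("lift")
E
```

```text
above t1.8 [ 0.4644 -0.196   0.1501] F [-0.6 -0.3  0.1] M [-0.04 -0.02 -0.  ] g0.996 ff 0.0
down t3.0 [ 0.4649 -0.1952  0.0416] F [ 0.7  0.1 -0. ] M [-0.01  0.03 -0.02] g0.999 ff 0.0
grip t4.2 [ 0.4644 -0.1949  0.0409] F [-1.3  1.3  0.6] M [ 0.36  0.34 -0.01] g0.123 ff 50.0
lift t4.9 [ 0.4641 -0.195   0.0995] F [-0.8 -0.6 -5.1] M [-0.04  0.2   0.03] g0.124 ff 50.0
lift t5.7 [ 0.4638 -0.1948  0.2484] F [-0.2 -0.2 -5.3] M [-0.06  0.26  0.04] g0.122 ff 50.0
```

```bash
python3 - <<'E'
from h import *
rod=np.array([.552,.170]); th=36
u=np.array([np.cos(np.radians(th)),np.sin(np.radians(th))])
q=rod-.0615*u
bot.goto([*q,.25],R(th)); bot.move_l([*q,.185],feed=.1); bot.pause(.3); s=st("hover"); print(np.round(s["ee_rot"],3).tolist())
for n in("scene","top"):
    p,d=bot.capture(n); cv2.imwrite(f"pics/h_{n}.png",p); np.save(f"h_{n}.npy",d)
    print(n, proj(n,[[*rod,.116],[*rod,.177],[*(rod+.03*u),.155],[*q,.185]]).round(1).tolist())
a=cv2.imread("pics/h_scene.png")[225:295,175:240];b=cv2.imread("pics/h_top.png")[165:235,155:220]
cv2.imwrite("pics/c3.png",cv2.resize(np.hstack([a,b]),None,fx=6,fy=6,interpolation=cv2.INTER_CUBIC))
E
```

```text
hover t8.0 [0.5024 0.1339 0.1853] F [-0.9  0.7 -4.9] M [-0.11  0.17 -0.03] g0.125 ff 50.0
[[0.809, 0.588, 0.001], [0.588, -0.809, 0.0], [0.0, 0.0, -1.0]]
scene [[209.5, 252.9], [207.9, 240.8], [199.2, 246.4], [226.8, 236.9]]
top [[181.0, 194.5], [178.6, 185.2], [175.1, 183.9], [187.5, 194.0]]
```

View pics/c3.png

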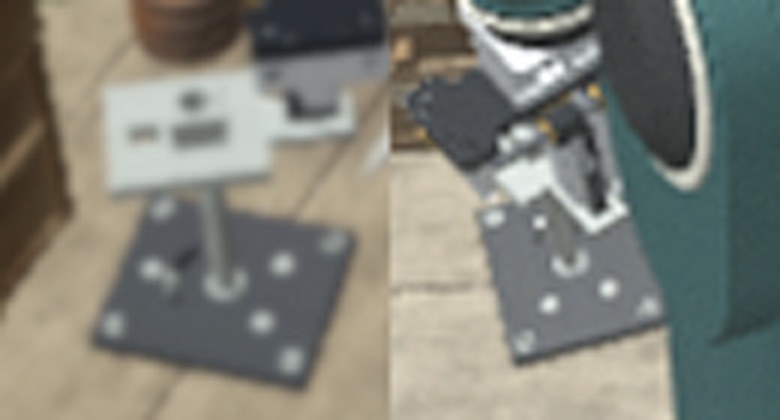

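Left half (scene view): the plate is level above the rod, with the bore's dark hole at crop (193,100) and the slot at (143,132). The rod emerges below the plate at (210,195), and the pin is at (170,285). Right half (top view): the gripper hides the bore. I'll measure the bore against the rod tip in the same camera.

```bash
python3 - <<'E'
from h import *
p=cv2.imread("pics/h_scene.png"); g=cv2.cvtColor(p,cv2.COLOR_BGR2GRAY).astype(float)
def dark(x0,x1,y0,y1):
    w=g[y0:y1,x0:x1]; k=np.clip(np.percentile(w,80)-w-15,0,None); y,x=np.mgrid[y0:y1,x0:x1]; return [(k*x).sum()/k.sum(),(k*y).sum()/k.sum()]
b=dark(202,212,238,245); s=dark(194,203,244,250); print("bore px",b,"slot px",s)
B=onz("scene",[b],.1764)[0]; Sl=onz("scene",[s],.1544)[0]; print("bore",B,"slot",Sl,"yaw",np.degrees(np.arctan2(*(Sl-B)[1::-1])))
# rod tip from first scene picture: bright rod columns per row
p0=cv2.cvtColor(cv2.imread("pics/scene0.png"),cv2.COLOR_BGR2GRAY)
print(p0[250:264,203:218]); print(p[236:252,194:214].mean(2).astype(int))
d=np.load("h_scene.npy"); C=cloud("scene",d); q=C[238:256,193:224].reshape(-1,3)
q=q[(q[:,2]>.13)&(q[:,2]<.162)]; A=np.c_[q[:,:2]-q[:,:2].mean(0),np.ones(len(q))]; print("plane",np.linalg.lstsq(A,q[:,2],rcond=None)[0],len(q))
E
```

```text
bore px [np.float64(206.73596837944658), np.float64(241.63873517786544)] slot px [np.float64(198.5590405904059), np.float64(246.82472324723247)]
bore [0.55381541 0.17419326 0.1764    ] slot [0.57759416 0.18978436 0.1544    ] yaw 33.25180207892026
[[143 144 142 143 142 143 145 150 154 156 158 158 157 157 156]
 [141 143 142 142 142 143 148 152 154 157 158 157 156 156 154]
 [147 146 144 142 142 147 151 152 153 156 156 153 153 154 153]
 [153 151 144 141 144 150 155 148 145 150 152 151 153 155 155]
 [159 155 144 138 143 151 158 146 135 143 149 151 153 155 157]
 [161 157 148 140 142 149 155 141 124 133 148 152 153 155 158]
 [157 156 152 148 145 146 144 130 112 125 147 152 153 157 159]
 [142 138 138 138 135 135 132 117 103 118 143 153 156 160 162]
 [135 114 107 110 115 123 126 113  98 111 136 150 155 158 161]
 [139 106  91  90  98 112 122 114  98 101 120 134 139 143 151]
 [122  99  87  87  90 105 118 114  97  89  96 102 106 113 123]
 [ 96  88  85  86  88 100 116 115 100  86  85  89  90  92  97]
 [ 86  84  84  85  87  98 115 118 102  87  84  86  88  88  88]
 [ 85  85  85  85  87  95 113 118 
[... 738 characters left out ...]
5 206 206 203 198 189 177 172 177 179 180 178
  181 193]
 [207 205 196 191 188 184 185 194 198 189 177 167 156 150 147 144 138 139
  156 185]
 [205 198 179 160 153 149 152 175 187 166 138 127 122 119 118 117 114 119
  145 181]
 [204 196 169 142 137 138 143 169 186 163 125 112 110 110 110 112 113 122
  148 182]
 [204 198 179 163 165 170 171 184 193 172 135 117 118 119 121 126 134 143
  162 188]
 [204 203 197 192 195 200 200 202 200 184 158 147 149 155 159 164 172 177
  185 197]
 [205 207 206 205 206 207 207 207 207 197 188 183 187 192 196 197 199 200
  202 204]
 [205 207 208 208 208 208 207 207 207 205 203 201 203 204 206 206 205 207
  206 206]]
plane [-0.00446588  0.00470571  0.15262128] 398
```

```bash
cat >> h.py <<'E'
def F(n=5):
    a=[]
    for _ in range(n):
        s=bot.get_state(); a.append(np.r_[s["ft_force"],s["wrist_torque"]]); bot.pause(.02)
    return np.mean(a,0)
E
python3 - <<'E'
from h import *
rod=np.array([.5525,.1695]); th=36; L=.0635
u=np.array([np.cos(np.radians(th)),np.sin(np.radians(th))])
q=rod-L*u
bot.move_l([*q,.165],feed=.08); bot.pause(.2); f0=F(10); st("start"); print(f0.round(2))
z=.165
while z>.095:
    z-=.003 if z<.16 else .005
    bot.move_l([*q,z],feed=.04); f=F(4)-f0
    print("%.3f"%z,(q*1000).round(1),f.round(1))
    if f[2]>8 or np.hypot(*f[:2])>12: print("STOP"); break
    if np.hypot(*f[:2])>2: q=q+np.clip(f[:2]*.0002,-.001,.001)
st("end")
for n in("scene","top"):
    p,d=bot.capture(n); cv2.imwrite(f"pics/d_{n}.png",p)
E
```

```text
start t8.9 [0.5012 0.1322 0.1652] F [-0.2  0.6 -4.9] M [-0.19  0.22 -0.01] g0.126 ff 50.0
[ 0.02  0.26 -4.79 -0.15  0.16  0.01]
0.160 [501.1 132.2] [-0.2 -0.5  0.1  0.  -0.   0. ]
0.155 [501.1 132.2] [-0.3  0.2  0.5 -0.   0.   0. ]
0.152 [501.1 132.2] [-0.3 -0.5  0.3 -0.  -0.  -0. ]
0.149 [501.1 132.2] [-0.3 -0.3  0.1  0.   0.  -0. ]
0.146 [501.1 132.2] [ 0.1 -0.1  0.6 -0.   0.  -0. ]
0.143 [501.1 132.2] [ 0.4 -0.2  0.6  0.   0.  -0. ]
0.140 [501.1 132.2] [-0.  -0.3  0.3  0.  -0.  -0. ]
0.137 [501.1 132.2] [ 0.  -0.5  0.2  0.   0.   0. ]
0.134 [501.1 132.2] [-0.3 -0.1  0.  -0.  -0.  -0. ]
0.131 [501.1 132.2] [ 0.2 -0.6  0.   0.   0.  -0. ]
0.128 [501.1 132.2] [-0.3 -0.5  0.6  0.  -0.  -0. ]
0.125 [501.1 132.2] [-0.2 -0.4  0.5  0.   0.  -0. ]
0.122 [501.1 132.2] [ 0.2 -0.7  0.3 -0.   0.  -0. ]
0.119 [501.1 132.2] [ 0.5 -0.2  0.4  0.   0.  -0. ]
0.116 [501.1 132.2] [ 0.1 -0.3  0.7  0.  -0.   0. ]
0.113 [501.1 132.2] [ 0.1  0.3  0.4 -0.   0.   0. ]
0.110 [501.1 132.2] [-0.2 -0.2  0.4 -0.  -0.  -0. ]
0.107 [501.1 132.2] [-0.3 -0.1  0.1  0.  -0.   0. ]
0.104 [501.1 132.2] [ 0.1 -0.2  0.6  0.   0.  -0. ]
0.101 [501.1 132.2] [-0.   0.1  0.1  0.   0.  -0. ]
0.098 [501.1 132.2] [ 0.2 -0.6  0.5  0.   0.  -0. ]
0.095 [501.1 132.2] [ 0.3 -0.1  0.5  0.   0.   0. ]
end t15.9 [0.5011 0.1322 0.0949] F [-0.1 -0.8 -3.8] M [-0.11  0.2   0.01] g0.123 ff 50.0
```

```bash
python3 - <<'E'
import cv2,numpy as np
a=cv2.imread("pics/d_scene.png")[225:295,175:240];b=cv2.imread("pics/d_top.png")[165:235,155:220]
cv2.imwrite("pics/c4.png",cv2.resize(np.hstack([a,b]),None,fx=6,fy=6,interpolation=cv2.INTER_CUBIC))
E
```

```text
(no output)
```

View pics/c4.png

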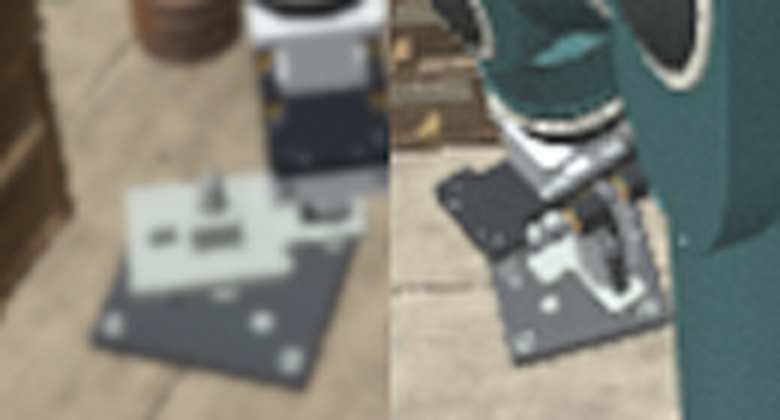

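The plate is threaded: in the scene half the rod tip stands up through the hub at crop (212,185), and there were no lateral forces. I'll now lower it gently to the pin or home, and turn it if it stops on the pin.

```bash
python3 - <<'E'
from h import *
f0=F(10); q=np.array([.5011,.1322]); z=.095
while z>.0555:
    z-=.003 if z>.077 else (.0007 if z<.0725 or z<.060 else .001)
    bot.move_l([*q,z],feed=.03); f=F(4)-f0
    if z<.075: print("%.4f"%z,"%.4f"%bot.get_state()["tcp_pos"][2],(q*1000).round(1),f.round(1))
    if f[2]>4 or np.hypot(*f[:2])>10: print("STOP"); break
    if np.hypot(*f[:2])>2: q=q+np.clip(f[:2]*.0002,-.0007,.0007)
st("end"); print(f0.round(2),q)
E
```

```text
0.0750 0.0750 [501.1 132.2] [ 0.3  0.3  0.1  0.  -0.   0. ]
0.0740 0.0740 [501.1 132.2] [-0.  -0.1  0.2  0.   0.   0. ]
0.0730 0.0730 [501.1 132.2] [ 0.4  0.1 -0.1 -0.   0.   0. ]
0.0720 0.0720 [501.1 132.2] [-0.1  0.1  0.4 -0.  -0.  -0. ]
0.0713 0.0713 [501.1 132.2] [ 0.   0.4  0.4 -0.  -0.  -0. ]
0.0706 0.0706 [501.1 132.2] [ 0.   0.2  0.9 -0.  -0.  -0. ]
0.0699 0.0699 [501.1 132.2] [ 0.1  0.8  0.5  0.  -0.   0. ]
0.0692 0.0692 [501.1 132.2] [ 0.5  0.2 -0.  -0.  -0.   0. ]
0.0685 0.0685 [501.1 132.2] [ 0.3  0.  -0.1 -0.   0.  -0. ]
0.0678 0.0678 [501.1 132.2] [ 0.   0.5  0.5 -0.  -0.   0. ]
0.0671 0.0671 [501.1 132.2] [ 0.2 -0.   0.1  0.   0.  -0. ]
0.0664 0.0664 [501.1 132.2] [-0.2  0.4 -0.2  0.  -0.   0. ]
0.0657 0.0657 [501.1 132.2] [ 0.2 -0.   0.1  0.  -0.  -0. ]
0.0650 0.0650 [501.1 132.2] [ 0.2  0.4  0.3 -0.   0.   0. ]
0.0643 0.0643 [501.1 132.2] [-0.1  0.5  0.3 -0.  -0.  -0. ]
0.0636 0.0636 [501.1 132.2] [ 0.4  0.5  0.2 -0.  -0.   0. ]
0.0629 0.0629 [501.1 132.2] [ 0.3  0.1 -0.1  0.   0.  -0. ]
0.0622 0.0622 [501.1 132.2] [ 0.9  0.1  0.2 -0.   0.   0. ]
0.0615 0.0615 [501.1 132.2] [-0.3  0.3  0.4  0.  -0.   0. ]
0.0608 0.0608 [501.1 132.2] [-0.   0.3  0.   0.   0.   0. ]
0.0601 0.0601 [501.1 132.2] [ 0.3 -0.3  0.6 -0.  -0.   0. ]
0.0594 0.0594 [501.1 132.2] [ 0.3 -0.2  0.1 -0.  -0.  -0. ]
0.0587 0.0587 [501.1 132.2] [ 0.4  0.1  0.3 -0.  -0.   0. ]
0.0580 0.0580 [501.1 132.2] [ 0.2  0.1  0.  -0.  -0.  -0. ]
0.0573 0.0573 [501.1 132.2] [ 0.5  0.5 -0.   0.  -0.   0. ]
0.0566 0.0567 [501.1 132.2] [-1.4 -0.5  4.8 -0.   0.2  0. ]
STOP
end t26.6 [0.5012 0.1322 0.0567] F [-0.7 -0.9  1.9] M [-0.2   0.31 -0.05] g0.124 ff 50.0
[-0.16 -0.17 -4.54 -0.15  0.17 -0.  ] [0.5011 0.1322]
```

It passed the pin's 30 mm level with no contact and touched at TCP z = 0.0567, where home was expected (0.057). So the slot is on the pin and the plate is on the buttons. I'll release and check.

```bash
python3 - <<'E'
from h import *
bot.move_gripper(.45); st("open")
s=bot.get_state()["tcp_pos"]
bot.move_l([s[0],s[1],.2],feed=.1)
bot.goto([.40,-.15,.25],R(20)); st("away")
for n in("scene","top"):
    p,d=bot.capture(n); cv2.imwrite(f"pics/e_{n}.png",p)
    if n=="scene":
        C=cloud(n,d); m=(p.min(2)>150)[258:285,190:225]; q=C[258:285,190:225][m]; print("plate top z median",np.median(q[:,2]),len(q))
a=cv2.imread("pics/e_scene.png")[225:295,175:240];b=cv2.imread("pics/e_top.png")[165:235,155:220]
cv2.imwrite("pics/c5.png",cv2.resize(np.hstack([a,b]),None,fx=6,fy=6,interpolation=cv2.INTER_CUBIC))
E
```

```text
open t27.3 [0.5011 0.1322 0.0566] F [ 0.1 -1.4  0.8] M [-0.04 -0.02  0.05] g0.447 ff 0.0
away t30.1 [ 0.4006 -0.1491  0.2499] F [1.  0.4 0.4] M [ 0.04 -0.01 -0.01] g0.448 ff 0.0
plate top z median 0.02385383821019582 400
```

View pics/c5.png

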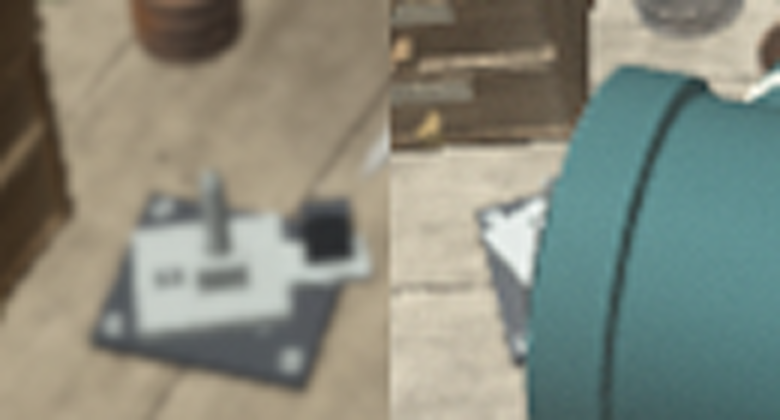

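The plate sits flat on the jig. The rod stands through the hub at crop (215,240), and the pin shows as a light spot inside the slot at (168,278). The measured top height of about 24–26 mm matches fully home. The gripper is well clear.

```bash
python3 -c "
from workcell import bot
print(bot.hand_in())"
```

```text
the job is handed in; nothing more can be done
None
```

The guide plate is threaded on the rod, home on the rest buttons with its slot over the stop pin, and released; I handed the job in after about 30 s on the robot's clock, with no verdict shown.

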